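# Let the grooved pulley out of the twin gravity feeder

## Task

Push the sliding catch tray all the way across to its stop under the lane where the grooved pulley waits, then press down the outer end of that lane's rocking lever so its gate lifts and the pulley rolls out into the tray, and let the lever come back up so the gate is shut. The plain roller stays behind its own gate; only push the tray and press the lever, never touch or lift the pulley or the roller, and leave the other things on the bench where they are.

Things in the scene. Friction and masses are not known exactly. Their poses are not given: they have to be found in the camera images.
- feeder: Fixed twin gravity feeder, aluminium with dark chutes, under 105 mm high, base plate 270 mm square. Origin on the table under the tray's mid position; +x uphill, away from the robot, +y left. Two lanes 51 mm wide at y = +40 and -40 mm fall 11 degrees to open mouths at x = 30 mm, floor there 38 mm high. At x = 115 mm each is shut by a gate blade on its own lever (pivots at y = +115, -115, 94 mm high)
- lever_left (a joint): Left rocking lever (rad): 0 = at rest, level, gate shut; 0.45 = outer end fully down on its stop, pad 32 mm lower, gate fully up. Sprung: 3 N at the pad starts it, 9 N holds it down; let go, it returns to 0. The pulley passes only from about 0.35 on: press right down and keep it there a second or so while it rolls out
- lever_right (a joint): Right rocking lever, the same, mirrored
- lever_left_pad (a point): Centre of the top of the left lever's press pad, a black rubber square 40 x 40 mm, 8 mm thick, at the lever's outer end, 75 mm outward of the pivot; feeder x = 115, y = +190 mm, 94 mm above the table at rest. It moves with the lever
- lever_right_pad (a point): The same on the right lever, feeder x = 115, y = -190 mm
- tray (a joint): Position of the sliding catch tray along the feeder's y axis (m): +0.040 = at its end stop squarely under the left lane's mouth, -0.040 = at its end stop under the right lane's mouth; starts between the two. Drags with about 2 N and stays where it is left
- tray_in (a point): Centre of the inner floor of the catch tray, 11 mm above the table; axes as the feeder's. Plain steel tray in front of the chutes, open on top, outside 84 mm (feeder x) by 70 mm (feeder y), walls 4 mm thick; its left and right walls reach 37 mm above the table, the front one 43, the rear one 29. It can be pushed by the outside of its left or right wall
- pulley: Grooved pulley of plain brass, the part to be let out: 26 mm across, 48 mm long, with a groove 20 mm wide and 7 mm deep round its middle; lies across one lane, behind that lane's gate. Origin at its centre; y is its axis; it rolls. 0.08 to 0.17 kg
- roller: Plain brass roller, 26 mm across, 48 mm long, no groove; lies behind the gate of the other lane. Origin at its centre; y is its axis
- tape: Bystander, to be left alone: black ring (tape roll), 72 mm across, 22 mm high; origin at the centre of its underside
- glue: Bystander, to be left alone: white round bottle with red cap, 36 mm across, 70 mm high; origin at the centre of its underside
- block: Bystander, to be left alone: aluminium block with two holes, 45 x 70 x 25 mm; origin at the centre of its underside
- collar: Bystander, to be left alone: small dark steel ring, 34 mm across, 14 mm high; origin at the centre of its underside
- wrench: Bystander, to be left alone: steel wrench lying flat; origin at the centre of its underside
- bin: Bystander, to be left alone: small open blue bin, 70 x 100 x 45 mm; origin at the centre of its underside
- sensor: Bystander, to be left alone: black box, 50 x 60 x 35 mm; origin at the centre of its underside
Things that resemble listed ones, but are neither listed nor needed, are in the scene too. What is shaped like the roller but orange or pink is not meant.

How it is judged:
By the outcome, as a careful person would: the job done as asked, in the order asked, and still so for the second after the job is handed in, with the robot touching nothing.
It also fails if it takes over 45 s, if anything falls off the work surface, if the arm or the gripper's body presses on something with over 40 N, if the wrist force passes 120 N, or if a joint passes its speed limit or range.

## Robot

A 6-joint arm with a two-finger parallel gripper is mounted at the origin on the work surface. World frame = base frame: x ahead of the robot, y to its left, z up, the work surface at z = 0. Lengths are in m, angles in rad, forces in N, time in s.
With the tool pointing down it reaches from about 0.35 to 0.975 m from the base axis. Payload 4.9 kg.
Tool frame: the origin (TCP) lies at the centre of the arm's flange, where the gripper is bolted on; the fingertips stand 173 mm ahead of it and the grasp point (between the pads) lies 155 mm ahead of it; z points along the fingers, y is the line along which they close (so a half turn about z gives the same grasp; the last joint's range is limited). The gripper opens to 85 mm and grips with 20 to 120 N. Pads are 22 mm wide; open, the fingers measure 114 mm over their backs; the gripper's body (76 mm by 85 mm) begins 54 mm behind the grasp point. The pads swing forward as they close: fully open they stand 13 mm farther back than shut.
Start: joints at [1.001, 0.053, 1.613, -0, 1.476, -0.119], TCP at [0.272, 0.563, 0.405] pointing down, gripper open.
Joint ranges: [-3.01, 3.01], [-1.01, 2.22], [0.06, 2.58], [-1.02, 4.17], [0.09, 2.62], [-3.14, 3.14]. Speed limits (rad/s): [2.57, 2.57, 3.14, 3.14, 3.14, 3.14].

## Interface

Orientations are given as a unit quaternion [x, y, z, w].
In Python, from plant import manip, imaging gives the robot as it stands.
- The arm moves only by the tool send_rows, never from a script. Its argument "moves" is a list that holds one entry, the list of rows, each a list of 4 numbers: the shift along the tool's x, y, z in cm, then the turn about the tool's z in degrees. A call has 1 to 20 rows; each row is the pose to reach, as a shift and turn from the pose commanded when the call began, along the tool's axes at that moment; what a row does not reach only later rows make up. A row lasts 1/10 s, in which the tool goes at most 50 mm and 8.59 degrees, less where a joint would pass 70% of its speed; a pose out of reach is approached as far as the arm can. A call with a gripper value outside its range is refused whole. "jaw" is the opening, from 0 (shut) to 1 (fully open), set as the call begins (left out, the last holds). The fingers move at their own pace and stop on an object; "squeeze" is the grip in N (left out, the last holds). Time passes only in rows, so rows that repeat a pose let the fingers close. It gives the time, the measured TCP pose, the force, the opening and the grip force at its end, in the units of the state.
- manip.state(): the state, without advancing time (a new reading comes with each control period).
- imaging.camera(name): name is "scene" or "top"; returns a dict with "img" (384x512x3 uint8, red, green, blue), "camera_matrix" (3x3 intrinsics, pixels), "camera_from_world" (4x4, takes a point from world to camera coordinates). Camera axes: x right, y down, z forward; pixel columns grow to the right and rows downward; lengths in m; the calibration is good to about 2 mm. A picture is of the moment at which its call begins. There is no depth.
- manip.hand_in(): hands the job in; it is judged then, once.
The state is a dict: "t": time; "q": joint angles; "qd": joint speeds; "tau": joint torques, N m; "ee_pos": TCP position; "tcp_rot": TCP orientation; "force": force on the tool from outside, world axes, zero at the start; "torque": the same for the moment, N m; "opening": finger opening in m; "finger_force": force on a finger pad.
Only numpy, scipy, OpenCV 4.12 (cv2) and the standard library are available. Lean on these libraries where they do the work, as an engineer would, in place of code of your own. Each camera call takes 0.05 s, during which the arm holds its last target. There are 200 camera calls.

## Working session

There is one attempt and no reset: what is moved stays moved. The work goes in short steps, Python scripts to look and compute and a tool call to move; the robot and the scene stay as the last step left them, time stands still between calls to the robot, and variables do not carry over. Pictures are saved under pics/ and viewed, at most 10 in all, crops included, and the job is handed in when it is done.

Besides the shell and the picture viewer there is one more tool, called as name(argument=value, ...) on one line, values as JSON. send_rows: Moves the arm, as the interface text tells. Its arguments: {"type":"object","properties":{"moves":{"type":"array"},"jaw":{"type":"number"},"squeeze":{"type":"number"}},"required":["moves"]}

```bash
mkdir -p pics; cat > h.py <<'E'
import numpy as np,cv2
from plant import manip,imaging
def snap(n,f=None):
    c=imaging.camera(n)
    if f: cv2.imwrite('pics/'+f,cv2.cvtColor(c['img'],cv2.COLOR_RGB2BGR))
    return c
def ray(c,u,v,z):
    K=np.array(c['camera_matrix']);T=np.array(c['camera_from_world']);R=T[:3,:3];o=-R.T@T[:3,3]
    d=R.T@np.linalg.inv(K)@[u,v,1];return o+d*(z-o[2])/d[2]
def proj(c,p):
    K=np.array(c['camera_matrix']);T=np.array(c['camera_from_world'])
    q=K@(T[:3,:3]@np.array(p)+T[:3,3]);return q[:2]/q[2]
E
python3 - <<'E'
from h import *
a=snap('top','t1.png');b=snap('scene','s1.png')
for c in(a,b):
    T=np.array(c['camera_from_world']);print(-T[:3,:3].T@T[:3,3])
s=manip.state();print(s['ee_pos'],s['tcp_rot'],s['t'])
E
```

```text
[0.3745872  0.02654884 1.18912877]
[ 0.98004482 -0.34766557  0.66686846]
[0.27217467 0.56236219 0.40357369] [ 2.23499638e-01  9.74703570e-01 -8.75230282e-04 -3.10256219e-04] 0.1
```

View pics/t1.png

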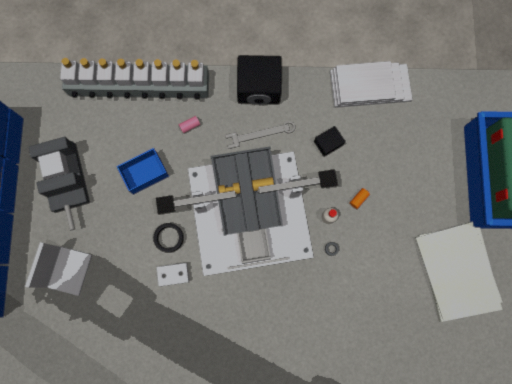

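View pics/s1.png

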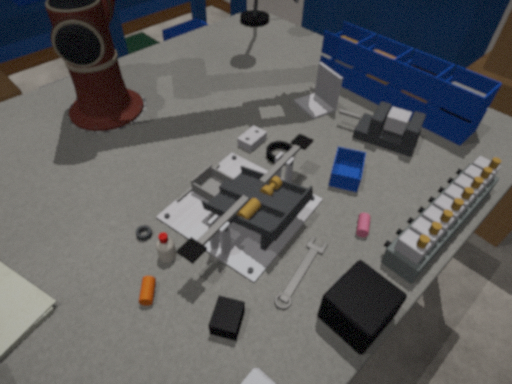

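Top view: the feeder is central, its pads at (166,204) and (328,178), the tray at about (255,245). The candidates are the brass parts at (229,189) and (263,184). The pink one at (189,125) and the orange one at (360,198) are decoys. I'll enlarge the two brass parts.

```bash
python3 - <<'E'
from h import *
a=snap('top');b=snap('scene')
A=cv2.resize(a['img'][140:280,150:345],None,fx=4,fy=4,interpolation=cv2.INTER_CUBIC)[:560,:780]
B=cv2.resize(b['img'][165:225,225:300],None,fx=7,fy=7,interpolation=cv2.INTER_CUBIC)
cv2.imwrite('pics/ca.png',A[:,:,::-1]);cv2.imwrite('pics/cb.png',B[:,:,::-1])
L=ray(a,166,204,.094);R=ray(a,328,178.5,.094);print(L,R,np.linalg.norm(L-R))
y=(L-R)/np.linalg.norm(L-R);x=np.array([y[1],-y[0],0]);O=(L+R)/2-.115*x;O[2]=0
print('O',O,np.degrees(np.arctan2(x[1],x[0])))
for u,v in[(195,174),(290,158),(208,267),(306,252)]:
    p=ray(a,u,v,.006)-O;print(p@x,p@y)
for u,v in[(255,262),(242,247),(271,247)]:
    p=ray(a,u,v,.04)-O;print('tray',p@x,p@y)
E
```

```text
[0.55889009 0.22069265 0.094     ] [ 0.62420756 -0.150411    0.094     ] 0.37680803136934504
O [0.47828977 0.01520625 0.        ] 9.98231347926144
0.1961725980740627 0.12012438247992091
0.19932320228039996 -0.12125756945939105
-0.03668837657413027 0.12113655976636283
-0.038960264055924156 -0.11886139385596278
tray -0.04462141250348612 0.007943465669212066
tray -0.0050051617908542494 0.032599842005613465
tray -0.01592855282520461 -0.035015187607405796
```

View pics/ca.png

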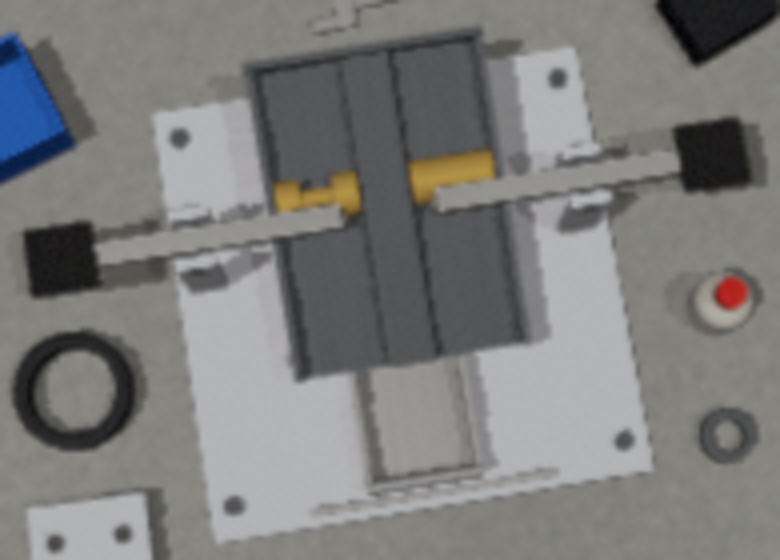

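View pics/cb.png

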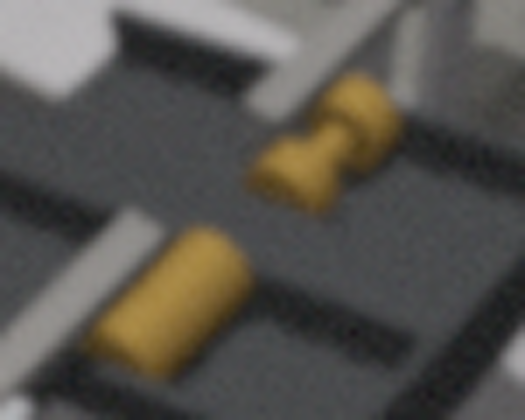

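The crops settle it. The brass part in the left lane (crop ca, 315,190) has the groove, so it is the pulley. The right lane (450,175) holds the plain roller. So the tray goes to +y and I press the left lever. The pads come out 377 mm apart (should be 380) and the base holes are symmetric about y, so the frame is good.

```bash
cat >> h.py <<'E'
from scipy.spatial.transform import Rotation as Rn
O=np.array([.4783,.0152,0]);th=np.radians(9.98)
X=np.array([np.cos(th),np.sin(th),0]);Y=np.array([-np.sin(th),np.cos(th),0])
def shift(fx,fy,tip):
    s=manip.state();p=O+fx*X+fy*Y+np.array([0,0,tip+.173])
    R=Rn.from_quat(s['tcp_rot']).as_matrix()
    d=p-O-(s['ee_pos']-O);dyaw=np.degrees(np.arctan2(Y[1],Y[0])-np.arctan2(R[1,1],R[0,1]))
    print('shift cm',np.round(R.T@d*100,2),'turn',round(-dyaw,2),'now feeder',np.round([(s['ee_pos']-O)@X,(s['ee_pos']-O)@Y,s['ee_pos'][2]-.173],4),'F',np.round(s['force'],1),s['t'])
E
python3 - <<'E'
from h import *
shift(-.012,-.085,.12)
a=snap('top')
for u,v in[(243,261),(270.7,256)]:
    p=ray(a,u,v,.04)-O;print('tray front corners',p@X,p@Y)
for u,v in[(230,267.5),(289,257.5)]:
    p=ray(a,u,v,.01)-O;print('rail',p@X,p@Y)
E
```

```text
shift cm [-46.39 -47.86  11.15] turn -35.81 now feeder [-0.1081  0.5747  0.2309] F [-0.4 -0.3  0. ] 0.2
tray front corners -0.037826003137688954 0.035402768345992576
tray front corners -0.03668799875344362 -0.030793451603655306
rail -0.04654135092772579 0.06883551815828505
rail -0.04564372653539601 -0.07540976317164709
```

send_rows(moves=[[[-23,-24,0,-18],[-23,-24,0,-18],[-23,-24,0,-18],[-23,-24,0,-18],[-23,-24,0,-18],[-23,-24,0,-18],[-23,-24,0,-18],[-46.4,-47.9,3,-35.8],[-46.4,-47.9,5,-35.8],[-46.4,-47.9,8,-35.8],[-46.4,-47.9,11,-35.8],[-46.4,-47.9,11,-35.8],[-46.4,-47.9,11,-35.8],[-46.4,-47.9,11,-35.8],[-46.4,-47.9,11,-35.8],[-46.4,-47.9,11,-35.8],[-46.4,-47.9,11,-35.8],[-46.4,-47.9,11,-35.8]]], jaw=0)

```text
t: 2.05
ee_pos: [0.4812, -0.0699, 0.2954]
tcp_rot: [-0.088, 0.996, -0.0, 0.0]
force: [-0.1, -0.2, 0.4]
opening: -0.0001
finger_force: 0.0
```

```bash
python3 - <<'E'
from h import *
shift(-.012,-.085,.02);print(manip.state()['opening'])
b=snap('scene')
cv2.imwrite('pics/s2.png',cv2.resize(b['img'][100:300,100:360],None,fx=3,fy=3)[:,:,::-1])
for t in(0,.013): print(proj(b,O-.012*X-.085*Y+[0,0,.12-t])*1-[100,100])
E
```

```text
shift cm [ 0.02 -0.07 10.24] turn 0.06 now feeder [-0.0119 -0.0843  0.1224] F [-0.1 -0.2  0.4] 2.05
-0.00013614409801941468
[78.48991863 74.51626088]
[79.29032254 79.01874977]
```

View pics/s2.png

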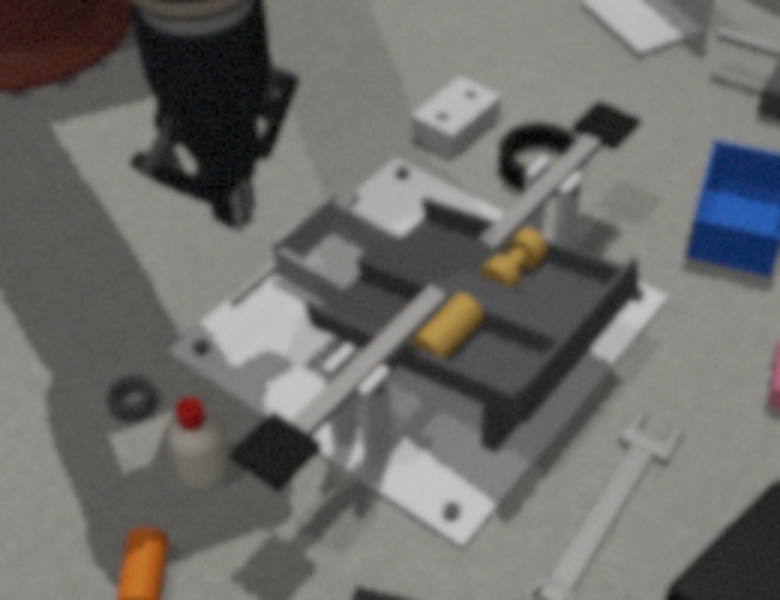

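The tip shows at (236,225) in the crop, where the 173 mm tip length puts it. The tray is untouched. Descend beside it, then push.

send_rows(moves=[[[0,0,4,0],[0,0,7,0],[0,0,9,0],[0,0,10.2,0],[0,0,10.2,0],[0,1.5,10.2,0],[0,3,10.2,0],[0,3.4,10.2,0],[0,3.8,10.2,0],[0,4.2,10.2,0],[0,4.6,10.2,0],[0,5,10.2,0],[0,5.4,10.2,0],[0,5.8,10.2,0],[0,6.2,10.2,0],[0,6.6,10.2,0],[0,6.9,10.2,0],[0,7.1,10.2,0],[0,7.1,10.2,0]]])

```text
t: 4.0
ee_pos: [0.4687, -0.0005, 0.1925]
tcp_rot: [-0.087, 0.996, 0.0, -0.0]
force: [0.3, -0.2, 0.2]
opening: 0.0002
finger_force: 0.0
```

```bash
python3 - <<'E'
from h import *
shift(-.012,-.0095,.02);
a=snap('top')
cv2.imwrite('pics/t3.png',cv2.resize(a['img'][190:290,190:320],None,fx=6,fy=6)[:,:,::-1])
E
```

```text
shift cm [-0.02  0.43 -0.05] turn 0.0 now feeder [-0.0122 -0.0138  0.0195] F [ 0.3 -0.2  0.2] 4.0
```

View pics/t3.png

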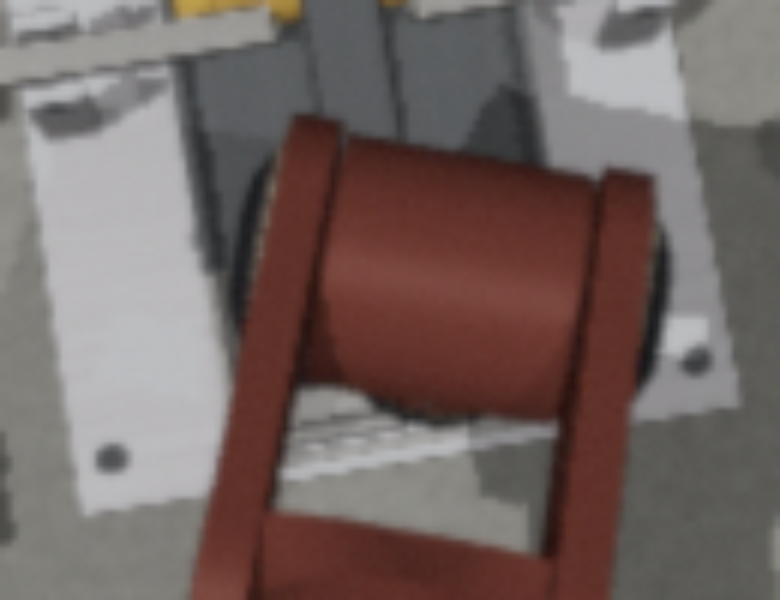

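The arm hides the tray from above, so I'll find the stop by force, in small steps.

send_rows(moves=[[[0,0.1,0,0],[0,0.2,0,0],[0,0.3,0,0],[0,0.4,0,0]]])

```text
t: 4.45
ee_pos: [0.468, 0.0031, 0.1924]
tcp_rot: [-0.087, 0.996, 0.0, -0.001]
force: [-1.0, -1.9, 0.3]
opening: -0.0003
finger_force: 0.8
```

send_rows(moves=[[[0,0.1,0,0],[0,0.2,0,0]]])

```text
t: 4.65
ee_pos: [0.4678, 0.0047, 0.1925]
tcp_rot: [-0.087, 0.996, -0.001, -0.0]
force: [0.4, -8.6, -2.1]
opening: 0.0002
finger_force: 3.9
```

send_rows(moves=[[[0,0.1,0,0],[0,0.1,0,0]]])

```text
t: 4.85
ee_pos: [0.4677, 0.0051, 0.1925]
tcp_rot: [-0.087, 0.996, -0.002, -0.0]
force: [-0.2, -9.3, -3.0]
opening: -0.0
finger_force: 4.7
```

```bash
python3 - <<'E'
from h import *
shift(-.012,-.085,.17)
E
```

```text
shift cm [  0.    -7.75 -15.01] turn 0.05 now feeder [-0.0122 -0.0081  0.0195] F [-0.2 -9.3 -3. ] 4.85
```

At the stop: 9 N against about 2 N drag, at the predicted position. Back off, rise, go over the left pad.

send_rows(moves=[[[0,-2,0,0],[0,-3,0,0],[0,-3,-5,0],[0,-3,-10,0],[0,-3,-15,0],[0,-3,-15,0],[-4,1,-15,0],[-8,5,-15,0],[-10,10,-15,0],[-12.7,15,-15,0],[-12.7,19.7,-15,0],[-12.7,19.7,-12,0],[-12.7,19.7,-10,0],[-12.7,19.7,-10,0],[-12.7,19.7,-10,0]]])

```text
t: 6.35
ee_pos: [0.5586, 0.222, 0.2923]
tcp_rot: [-0.087, 0.996, 0.0, -0.001]
force: [-0.6, 0.2, -0.1]
opening: -0.0001
finger_force: 0.0
```

```bash
python3 - <<'E'
from h import *
shift(.115,.19,.1)
a=snap('top');b=snap('scene')
A=cv2.resize(a['img'][140:290,150:330],None,fx=4,fy=4)[:600]
B=cv2.resize(b['img'][100:250,150:350],None,fx=3,fy=3)
cv2.imwrite('pics/t4.png',A[:,:,::-1]);cv2.imwrite('pics/s4.png',B[:,:,::-1])
for y in(.005,.075):print('tray edge px',4*(proj(a,O-.04*X+y*Y+[0,0,.04])-[150,140]))
E
```

```text
shift cm [-0.01  0.02  1.93] turn -0.03 now feeder [0.1149 0.1898 0.1193] F [-0.6  0.2 -0.1] 6.35
tray edge px [423.6899797  479.35915849]
tray edge px [305.85688066 498.54190498]
```

View pics/t4.png

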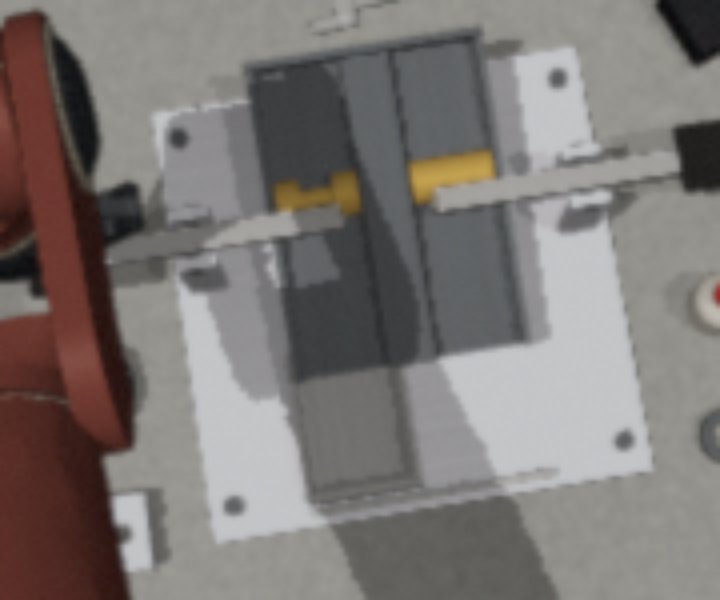

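View pics/s4.png

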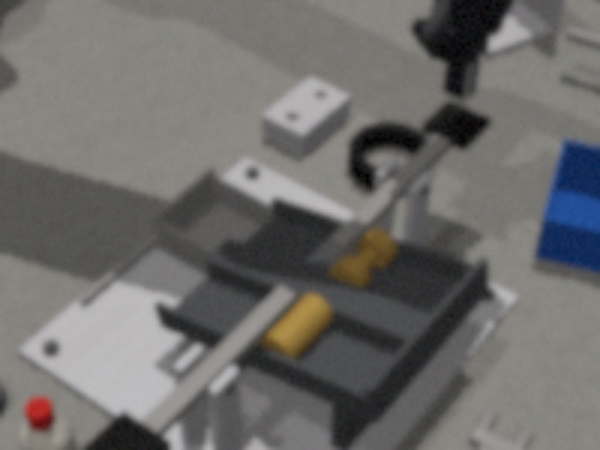

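The tray's front corners at (310,500) and (418,482) are centred where the stop position predicts, and the fingers stand over the left pad. Press.

send_rows(moves=[[[0,0,1.5,0],[0,0,2.3,0],[0,0,2.8,0],[0,0,3.3,0],[0,0,3.8,0],[0,0,4.3,0],[0,0,4.7,0],[0,0,5.1,0],[0,0,5.4,0],[0,0,5.6,0],[0,0,5.7,0],[0,0,5.7,0]]])

```text
t: 7.65
ee_pos: [0.5597, 0.2219, 0.2376]
tcp_rot: [-0.087, 0.996, -0.0, 0.002]
force: [-1.7, -2.2, 8.5]
opening: -0.0
finger_force: 3.7
```

send_rows(moves=[[[0,0,0.1,0],[0,0,0.2,0],[0,0,0.3,0],[0,0,0.4,0],[0,0,0.4,0],[0,0,0.4,0],[0,0,0.4,0],[0,0,0.4,0],[0,0,0.4,0],[0,0,0.4,0],[0,0,0.4,0],[0,0,0.4,0],[0,0,0.4,0],[0,0,0.4,0],[0,0,0.4,0],[0,0,0.4,0],[0,0,0.4,0],[0,0,0.4,0]]])

```text
t: 9.45
ee_pos: [0.5601, 0.2221, 0.2348]
tcp_rot: [-0.087, 0.996, -0.0, 0.002]
force: [-2.8, -1.2, 12.0]
opening: -0.0001
finger_force: 5.3
```

```bash
python3 - <<'E'
from h import *
shift(.115,.19,.06)
a=snap('top');b=snap('scene')
A=cv2.resize(a['img'][170:270,210:290],None,fx=5,fy=5)
B=cv2.resize(b['img'][125:225,190:265],None,fx=5,fy=5)
cv2.imwrite('pics/5.png',np.hstack([A,B])[:,:,::-1])
E
```

```text
shift cm [0.14 0.04 0.18] turn -0.0 now feeder [0.1164 0.1896 0.0618] F [-2.8 -1.2 12. ] 9.45
```

View pics/5.png

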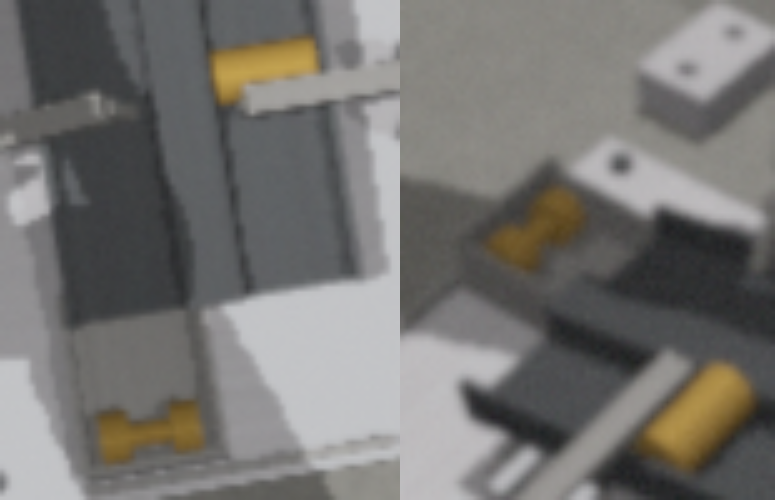

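The pulley lies in the tray, at (150,430) in the left half, and the roller is still behind its gate. Now let the lever up gently and clear the arm.

send_rows(moves=[[[0,0,-0.5,0],[0,0,-1,0],[0,0,-1.6,0],[0,0,-2.2,0],[0,0,-2.8,0],[0,0,-3.4,0],[0,0,-4,0],[0,0,-6,0],[0,0,-9,0],[0,0,-13,0],[0,5,-15,0],[0,10,-15,0],[0,14,-15,0],[0,16,-15,0],[0,16,-15,0],[0,16,-15,0],[0,16,-15,0]]])

```text
t: 11.25
ee_pos: [0.5314, 0.3783, 0.381]
tcp_rot: [-0.086, 0.996, -0.001, -0.001]
force: [1.6, -0.8, 0.1]
opening: -0.0001
finger_force: 0.0
```

```bash
python3 - <<'E'
from h import *
a=snap('top','t6.png');shift(.115,.19,.1)
E
```

```text
shift cm [-1.000e-02 -1.582e+01  1.084e+01] turn -0.11 now feeder [0.1153 0.3483 0.2082] F [ 0.5 -0.5 -0.1] 11.3
```

View pics/t6.png

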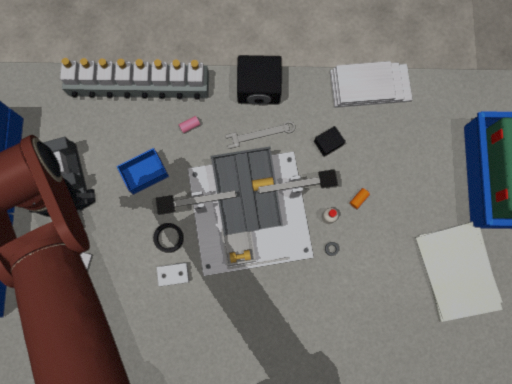

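The left pad is back at (166,204), the pulley is in the tray at (240,256), the roller is at (263,184) and the other things haven't moved.

```bash
python3 -c "
from plant import manip
print(manip.hand_in())"
```

```text
the job is handed in; nothing more can be done
None
```

The job is handed in, at about 11 s on the robot's clock: the tray is at its left stop with the grooved pulley in it, the left lever is back up with its gate shut, and the plain roller and the other things on the bench are where they were.

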